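# Check-weigh a jigsaw set on the hanging scale

## Robot

A 6-joint arm with a two-finger parallel gripper is mounted at the origin on the work surface. World frame = base frame: x ahead of the robot, y to its left, z up, the work surface at z = 0. Lengths are in m, angles in rad, forces in N, time in s.
With the tool pointing down it reaches from about 0.325 to 0.775 m from the base axis. Payload 5.5 kg.
Tool frame: the origin (TCP) lies midway between the tips of the shut fingers; the grasp point (between the pads) lies 19 mm behind it (ctrl.grasp_offset is the distance from the TCP to the grasp point, in m); z points along the fingers, y is the line along which they close (so a half turn about z gives the same grasp; the last joint's range is limited). The gripper opens to 88 mm and grips with 3 to 60 N. Pads are 20 mm wide; open, the fingers measure 115 mm over their backs; the gripper's body (75 mm by 178 mm) begins 61 mm behind the grasp point.
Start: joints at [1.087, 0.091, 1.231, -0, 1.82, -0.057], TCP at [0.248, 0.546, 0.223] pointing down, gripper open.
Joint ranges: [-2.87, 2.87], [-0.86, 2.18], [0.17, 2.46], [-1.51, 4.65], [0.06, 2.69], [-2.65, 2.65]. Speed limits (rad/s): [2.57, 2.57, 3.01, 3.14, 3.14, 3.14].

## Interface

Orientations are given as a unit quaternion [x, y, z, w].
In Python, from plant import ctrl gives the robot as it stands.
- The arm moves only by the shell command python3 -m creep 'ROWS' [OPENING] [FORCE]. ROWS is JSON, a list that holds one entry, the list of rows, each a list of 6 numbers: the shift along the world's x, y, z in cm, then the turn, a rotation vector about the world's x, y, z in degrees. In form: [[[x, y, z, rx, ry, rz], ...]]. A call has 1 to 12 rows; each row shifts and turns the commanded pose from where the row before left it; what a row does not reach is not made up. A row lasts 1/8 s, in which the tool goes at most 62.5 mm and 10.7 degrees, less where a joint would pass 70% of its speed; a pose out of reach is approached as far as the arm can. A call is refused whole if a number of a shift passes 6.25 or a number of a turn 10.7, either way. A call with a gripper value outside its range is refused whole. OPENING is the finger opening in cm, from 0 to 8.78, set as the call begins (- or left out, the last holds). The fingers move at their own pace and stop on an object; FORCE is the grip in N (left out, the last holds). Time passes only in rows, so rows that do not move let the fingers close. It gives the time, the measured TCP pose, the force, the opening and the grip force at its end, in the units of the state.
- ctrl.observe(): the state, without advancing time (a new reading comes with each control period).
- ctrl.grab_frame(name): name is "side" or "top" or "wrist"; returns the picture (480x640x3 uint8, red, green, blue); there is no depth.
- ctrl.calibration(name): a dict with "fovy" (degrees; the focal length in pixels is half the picture's height over the tangent of half this angle, whatever the lens; pixels are square), "cx", "cy" (the principal point, pixels), "R" (3x3) and "t" (3): a world point X has camera coordinates R X + t. Camera axes: x right, y down, z forward; pixel columns grow to the right and rows downward; lengths in m; the calibration is good to about 2 mm. A picture is of the moment at which its call begins: read the wrist's pose just before it. calibration takes no time and is no camera call; for the wrist camera it gives the pose at the moment of the call.
- ctrl.sign_off(): hands the job in; it is judged then, once.
The state is a dict: "t": time; "joint_positions": joint angles; "joint_vel": joint speeds; "joint_efforts": joint torques, N m; "eef_pos": TCP position; "tcp_rot": TCP orientation; "force": force on the tool from outside, world axes, zero at the start; "ft_torque": the same for the moment, N m; "gripper_width": finger opening in m; "gripper_force": force on a finger pad.
Only numpy, scipy, OpenCV 4.12 (cv2) and the standard library are available. Lean on these libraries where they do the work, as an engineer would, in place of code of your own. Each camera call takes 0.05 s, during which the arm holds its last target. There are 200 camera calls.

## Task

We check that this wooden jigsaw set is complete by its weight: put the loose orange piece from the table into the scale's pan with the other three, then pick the pan up by its bow and hang it on the scale's hook. Let the load down gently, so that the sprung hook takes it without being jerked down towards its stop, let go, and wait until pan and hook have come to rest with all four pieces in the pan. Leave the puzzle box, the mug and the sorting tray where they are.

Things in the scene. Friction and masses are not known exactly. Their poses are not given: they have to be found in the camera images.
- piece_orange: Orange-topped wooden jigsaw piece lying on the table, picture up, 10 mm thick, 20 g. Body 48 x 48 mm; round tabs on its +x and -x sides make it 76 mm long along x; blanks are cut in the middle of its +y and -y sides, across which it is gripped (48 mm). It lies left or right of the robot, the pan on the other side. Origin: centre of its underside; z up.
- pan: The scale's loose round aluminium pan with stiff upright steel bow, 0.36 to 0.50 kg empty, standing on the table. Foot 144 mm, rim 184 mm across, rim 42 mm up, floor 4 mm up, sloping wall. The bow stands over its middle in the y-z plane, 12 mm thick in x. Three pieces lie stacked in the +x half; the -x half, on the robot's side (the pan's x within 0.35 rad of the world's), is empty. Origin: centre of underside; z up.
- pan_bar (a point): Middle of the bow's top bar, on its centre line, 172 mm above the pan's underside; axes as the pan's. The bar is 8 mm round, along y, 42 mm long between the straps. This point comes to rest in the hook's seat.
- pan_grip (a point): Grip point on the bow, midway between its straps, 35 mm below the bar (137 mm above the pan's underside); axes as the pan's. The straps (12 mm wide in x, 4 mm thick) run straight up from 106 to 177 mm height, outer faces 50 mm apart along y: grip both together across y. Below, they slant out to the rim at y = -92 and +92 mm.
- piece_blue: Light-blue wooden piece, same shape as the orange one, lowest of the loose stack in the pan. Origin: centre of its underside.
- piece_green: Green wooden piece, same shape, in the middle of the stack in the pan. Origin: centre of its underside.
- piece_cream: Cream wooden piece, same shape, on top of the stack in the pan, which is 30 mm high. Origin: centre of its underside.
- scale_stand: Fixed bench stand with red double-faced dial scale. Origin: on the table right below the hook; z up; the hook's mouth opens to its -x, towards the robot, within 0.25 rad of the world's. Base 14 mm high, x -65 to 235, y -75 to 75 mm; post 28 mm thick at x = 190. The dial case, 150 mm across, x -25 to 25 mm, hangs over the hook at z 372 to 522 mm, its neck (22 mm) down to 360; beam above.
- hook_seat (a point): Where the centre line of a hung bar rests in the hook (8 mm round steel, bent in the stand's x-z plane); axes as the stand's. 245 mm above the table unloaded; sinks with the hook. The bar must come in from -x about 40 mm above this point, go to x = 0, then straight down. Shank and dial overhead leave no room for an upright gripper: lean it back to -x some 40 degrees.
- hook_tip (a point): Centre of the hook's tip ball (11 mm), 22 mm to -x of the seat and 24 mm above it; the tip's top is 30 mm above the seat. Across the mouth, the shank stands at x = 17 mm (near face 13 mm) up to 57 mm above the seat, then slants back to x = 0 at 92 mm above the seat and runs up into the scale.
- hook (a joint): How far the sprung hook has dipped (m, downwards): 0 unloaded, end stop at 0.040. Spring 250 N/m, lightly damped: the full pan (0.44 to 0.58 kg) dips it 0.017 to 0.023 at rest. Let go before the spring carries it, the load shoots to nearly twice that and bounces for about 2 s. Past 0.035 counts as jerked.
- puzzle_box: Bystander: closed puzzle box, white lid with four coloured stripes, 130 x 190 x 45 mm, loose. Origin: centre of its underside.
- mug: Bystander: blue mug, 80 mm across, 92 mm high, handle on its +y side, loose. Origin: centre of its underside.
- sorting_tray: Bystander: wooden tray 110 x 170 x 28 mm with white jigsaw pieces, near the robot, loose. Origin: centre of its underside.

How it is judged:
By the outcome, as a careful person would: the job done as asked, in the order asked, and still so for the second after the job is handed in, with the robot touching nothing.
It also fails if it takes over 70 s, if anything falls off the work surface, if the arm or the gripper's body presses on something with over 40 N, if the wrist force passes 120 N, or if a joint passes its speed limit or range.

## Working session

There is one attempt and no reset: what is moved stays moved. The work goes in short steps, Python scripts to look and compute and a shell command to move; the robot and the scene stay as the last step left them, time stands still between calls to the robot, and variables do not carry over. Pictures are saved under pics/ and viewed, at most 12 in all, crops included, and the job is handed in when it is done.

```bash
ls; mkdir -p pics; cat > h.py <<'E'
import numpy as np,cv2
from plant import ctrl
def K(c): 
    f=240/np.tan(np.radians(c["fovy"])/2); return f
def ray(c,u,v):
    f=K(c);d=np.array([(u-c["cx"])/f,(v-c["cy"])/f,1.]);R=np.array(c["R"]);t=np.array(c["t"])
    o=-R.T@t; d=R.T@d; return o,d/np.linalg.norm(d)
def onz(c,u,v,z):
    o,d=ray(c,u,v); return o+d*(z-o[2])/d[2]
def tri(*rs):
    A=np.zeros((3,3));b=np.zeros(3)
    for o,d in rs:
        P=np.eye(3)-np.outer(d,d);A+=P;b+=P@o
    X=np.linalg.solve(A,b)
    return X,[np.linalg.norm((np.eye(3)-np.outer(d,d))@(X-o)) for o,d in rs]
def proj(c,X):
    p=np.array(c["R"])@np.array(X)+np.array(c["t"]);return K(c)*p[0]/p[2]+c["cx"],K(c)*p[1]/p[2]+c["cy"]
def save(n,img): cv2.imwrite(f"pics/{n}.png",img[:,:,::-1])
E
python3 - <<'E'
from h import *
for n in("side","top","wrist"):
    c=ctrl.calibration(n); im=ctrl.grab_frame(n); save(n+"0",im); print(n,c["fovy"],c["cx"],c["cy"],np.round(-np.array(c["R"]).T@c["t"],3))
print(ctrl.observe())
E
```

```text
pics
side 52.92590521959391 325.4969494441175 228.25665032802334 [ 0.18  -0.506  0.899]
top 53.68132276390833 321.0403147383544 242.54749634503943 [0.491 0.02  1.145]
wrist 63.96089428332617 322.11534890576377 248.11804710488394 [0.188 0.573 0.383]
{'t': 0.15, 'joint_positions': array([ 1.08730120e+00,  9.16873713e-02,  1.23161521e+00, -1.88905351e-05,
        1.81978946e+00, -5.66880806e-02]), 'joint_vel': array([-0.00155741, -0.00278369, -0.00380972, -0.00031173,  0.00048025,
        0.00033643]), 'joint_efforts': array([ 1.40665066e-03, -4.47046065e+01, -4.06908166e+01,  6.99047721e-02,
        2.74635694e-02, -9.38636663e-05]), 'eef_pos': array([0.24827621, 0.54597572, 0.22176239]), 'tcp_rot': array([ 2.11789644e-01,  9.77314987e-01, -7.24954902e-04, -1.91208522e-04]), 'force': array([ 0.2222411 ,  0.26927432, -0.32094276]), 'ft_torque': array([-0.0225503 , -0.00240405,  0.0485234 ]), 'gripper_force': 0.0, 'gripper_width': 0.0881764172647025}
```

View pics/side0.png

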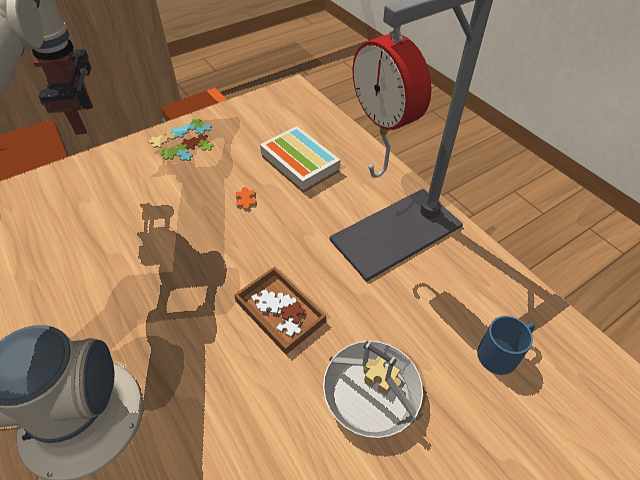

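View pics/top0.png

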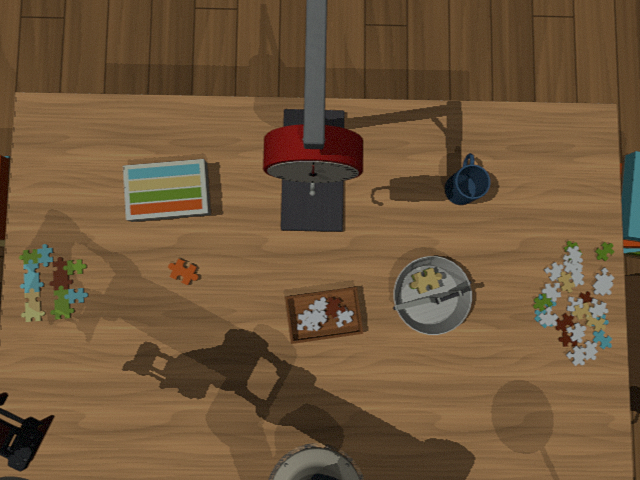

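The side view shows the orange piece at (246,199), the hook at about (378,170) and the pan at about (374,388). In the top view, orange is at (184,271), the pan at (432,296) and the hook at about (312,190). Next: measure the piece, and zoom in on the bow and hook.

```bash
python3 - <<'E'
from h import *
S=cv2.imread("pics/side0.png")[:,:,::-1];T=cv2.imread("pics/top0.png")[:,:,::-1]
cs,ct=ctrl.calibration("side"),ctrl.calibration("top")
def org(im,box):
    x0,y0,x1,y1=box;h=cv2.cvtColor(np.ascontiguousarray(im),cv2.COLOR_RGB2HSV)
    m=((h[...,0]<13)&(h[...,1]>190)&(h[...,2]>110)).astype(np.uint8);k=np.zeros_like(m);k[y0:y1,x0:x1]=m[y0:y1,x0:x1]
    M=cv2.moments(k,True);pts=np.argwhere(k)[:,::-1]
    return M["m10"]/M["m00"],M["m01"]/M["m00"],pts
us=org(S,(225,180,270,220));ut=org(T,(160,250,210,295))
print(us[:2],len(us[2]),ut[:2],len(ut[2]),tri(ray(cs,*us[:2]),ray(ct,*ut[:2])))
P=np.array([onz(ct,u,v,.01)[:2] for u,v in ut[2]]);C=P-P.mean(0);w,V=np.linalg.eigh(C.T@C/len(C));print(P.mean(0),np.sqrt(w),V[:,1],np.degrees(np.arctan2(V[1,1],V[0,1])))
e=C@V;print(np.ptp(e,axis=0))
A=cv2.resize(np.ascontiguousarray(S[330:450,310:440]),None,fx=3,fy=2.5*1.2,interpolation=3)  #390x360
B=cv2.resize(np.ascontiguousarray(T[245:345,380:490]),None,fx=3.6,fy=3.6)  #396x360
C1=cv2.resize(np.ascontiguousarray(S[120:190,350:410]),None,fx=3.4,fy=3.4)  #204x238
D=cv2.resize(np.ascontiguousarray(T[165:225,270:360]),None,fx=3.9,fy=3.9)  #351x234
o=np.zeros((600,800,3),np.uint8);o[:360,:390]=A;o[:360,400:796]=B;o[362:600,:204]=C1;o[362:596,400:751]=D
save("z1",o)
E
```

```text
(245.0897435897436, 197.2948717948718) 234 (182.8684210526316, 271.42894736842106) 380 (array([0.51124491, 0.32256075, 0.00697928]), [np.float64(0.0004955359778052375), np.float64(0.000495535977805188)])
[0.51076847 0.32200393] [0.01138182 0.01831236] [0.43015908 0.9027531 ] 64.52234353539302
[0.04629405 0.07347344]
```

View pics/z1.png

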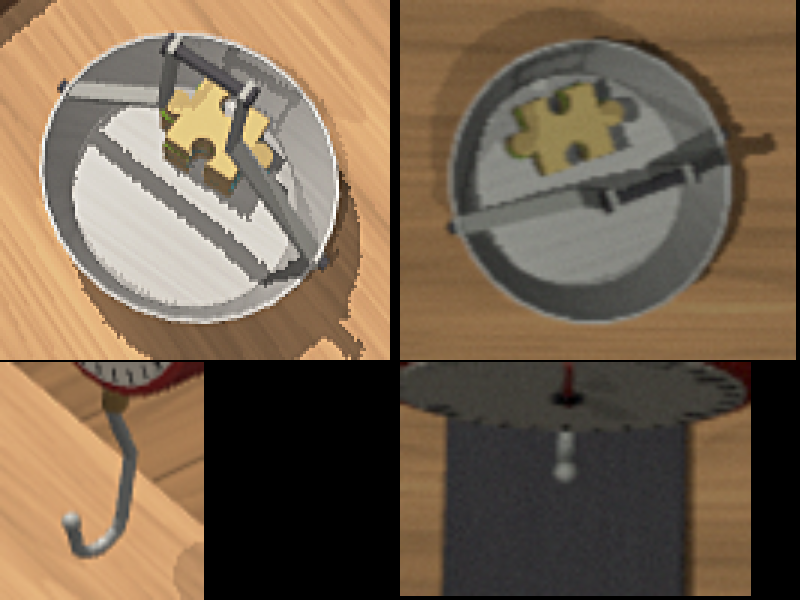

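The crops show the bar's ends in side at crop (171,45) and (250,95), and in top at (610,200) and (690,173). The hook tip is at side crop (71,521) and top crop (565,472). The three pieces are in the far half of the pan, and the near half is clear.

```bash
python3 - <<'E'
from h import *
cs,ct=ctrl.calibration("side"),ctrl.calibration("top")
s=lambda x,y:ray(cs,310+x/3,330+y/3)
t=lambda x,y:ray(ct,380+(x-400)/3.6,245+y/3.6)
E=[]
for n,a,b in (("barL",(171,45),(610,200)),("barR",(250,95),(690,173)),("bowL",(62,88),(453,228)),("bowR",(322,262),(724,145))):
    # order check by residual
    X,r=tri(s(*a),t(*b));print(n,X.round(4),r[0].round(4));E.append(X)
m=(E[0]+E[1])/2;d=E[0]-E[1];print("bar mid",m,"len",np.linalg.norm(d),"yaw",np.degrees(np.arctan2(-d[0],d[1])))
d=E[2]-E[3];print("bow mid",(E[2]+E[3])/2,np.linalg.norm(d),"yaw",np.degrees(np.arctan2(-d[0],d[1])))
print("tip",tri(ray(cs,350+71/3.4,120+159/3.4),ray(ct,270+165/3.9,165+110/3.9)))
T=cv2.imread("pics/top0.png");g=T.astype(int)
# rim centre from crop extents
c=onz(ct,380+(592-400)/3.6,245+181/3.6,.042);print("rim c",c)
h=cv2.cvtColor(T,cv2.COLOR_BGR2HSV);mk=((h[...,2]<75)&(h[...,1]<90)).astype(np.uint8);mk[:, :270]=0;mk[:,360:]=0;mk[:185]=0;mk[245:]=0
L=[];R=[]
for v in range(188,226):
    x=np.flatnonzero(mk[v]); L.append(onz(ct,x[0]-.5,v,.014));R.append(onz(ct,x[-1]+.5,v,.014))
L=np.array(L);R=np.array(R)
for Q in(L,R):
    p=np.polyfit(Q[:,0],Q[:,1],1);print("edge yaw",np.degrees(np.arctan(p[0])),Q[0],Q[-1])
E
```

```text
barL [ 0.454  -0.2433  0.1729] 0.0004
barR [ 0.4704 -0.2898  0.173 ] 0.0012
bowL [ 0.4299 -0.1781  0.0354] 0.0004
bowR [ 0.4877 -0.3544  0.0452] 0.0036
bar mid [ 0.46220339 -0.26656011  0.17293585] len 0.04935928060503012 yaw 19.37467132138462
bow mid [ 0.45877994 -0.26628668  0.04033135] 0.18577993390939948 yaw 18.141456074708245
tip (array([0.6553363 , 0.01728762, 0.2684784 ]), [np.float64(0.0008745762653518957), np.float64(0.0008745762653517312)])
rim c [ 0.46078431 -0.26695479  0.042     ]
edge yaw -1.186630641465799 [0.71383613 0.09141774 0.014     ] [0.62406153 0.09232378 0.014     ]
edge yaw 0.3503843631735656 [ 0.71596058 -0.05581143  0.014     ] [ 0.62593044 -0.056362    0.014     ]
```

Bar height is 0.173, bow feet 0.040, tip 0.268 and piece 0.007, all consistent with the given sizes. The pan is at (0.461,-0.267) with yaw about 18.7°, and the seat is at about (0.677,0.0175,0.2445) with stand yaw about 0. Next I move over the orange piece, turning +89° so that the fingers close across its y.

```bash
python3 -m creep '[[[2.92,-2.49,-1.0,0,0,9.9],[2.92,-2.49,-1.0,0,0,9.9],[2.92,-2.49,-1.0,0,0,9.9],[2.92,-2.49,-1.0,0,0,9.9],[2.92,-2.49,-1.0,0,0,9.9],[2.92,-2.49,-1.0,0,0,9.9],[2.92,-2.49,-1.0,0,0,9.9],[2.92,-2.49,-1.0,0,0,9.9],[2.92,-2.49,-1.0,0,0,9.8],[0,0,0,0,0,0],[0,0,0,0,0,0]]]' 8.0
python3 - <<'E'
from h import *
from scipy.spatial.transform import Rotation as Ro
c=ctrl.calibration("wrist");im=ctrl.grab_frame("wrist");save("w1",im)
h=cv2.cvtColor(im,cv2.COLOR_RGB2HSV);m=((h[...,0]<13)&(h[...,1]>190)&(h[...,2]>110)).astype(np.uint8)
n,l,st,ce=cv2.connectedComponentsWithStats(m);i=1+np.argmax(st[1:,4]);print(st[i],ce[i])
q=np.argwhere(l==i)[:,::-1];P=np.array([onz(c,u,v,.01)[:2] for u,v in q]);C=P-P.mean(0);w,V=np.linalg.eigh(C.T@C/len(C));print(P.mean(0),np.ptp(C@V,axis=0),np.degrees(np.arctan2(V[1,1],V[0,1])))
o=ctrl.observe();R=Ro.from_quat(o["tcp_rot"]).as_matrix();print(o["eef_pos"],R.round(3),o["joint_positions"].round(2))
E
```

```text
t: 1.52
eef_pos: [0.5108, 0.3224, 0.1325]
tcp_rot: [-0.533, 0.846, 0.0, -0.0]
force: [-0.6, -0.0, 0.4]
gripper_width: 0.08
gripper_force: 0.0
[ 286  191   65   98 3179] [314.17489777 235.94526581]
[0.51365769 0.31645194] [0.05161331 0.07492642] 56.40266992463982
[0.51065284 0.32276915 0.13289256] [[-0.431 -0.903 -0.   ]
 [-0.903  0.431  0.   ]
 [-0.     0.    -1.   ]] [ 0.51  0.1   1.38  0.    1.66 -2.19]
```

View pics/w1.png

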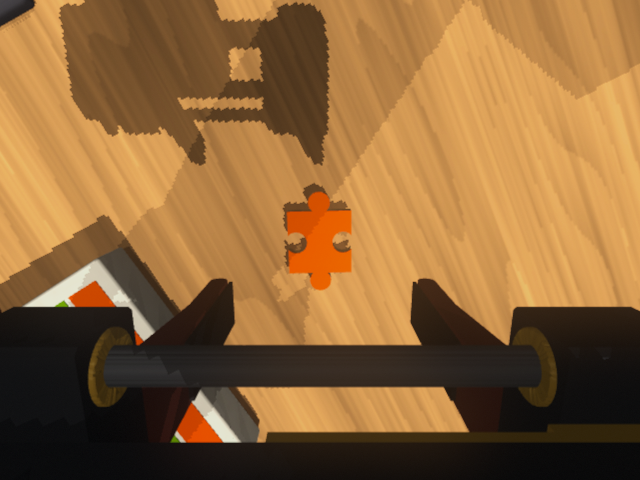

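The wrist view shows the piece square to the fingers, spanning x 287–351 and y 192–290 (centre 319.5,241). The puzzle box corner is at (122,248), with its near edge running down to (258,440).

```bash
python3 - <<'E'
from h import *
c=ctrl.calibration("wrist")
for p,z in(((319.5,241),.01),((319,193),.01),((320,290),.01),((122,248),.045),((258,440),.045)):print(p,onz(c,*p,z))
E
```

```text
(319.5, 241) [0.51155573 0.32201548 0.01      ]
(319, 193) [0.49623017 0.28916746 0.01      ]
(320, 290) [0.52821462 0.357702   0.01      ]
(122, 248) [0.62912696 0.26237568 0.045     ]
(258, 440) [0.61754292 0.43514665 0.045     ]
```

```bash
python3 -m creep '[[[0.1,-0.05,-3,0,0,0],[0,0,-3,0,0,0],[0,0,-3,0,0,0],[0,0,-2,0,0,0],[0,0,-1.2,0,0,0],[0,0,-0.7,0,0,0],[0,0,0,0,0,0],[0,0,0,0,0,0]]]' 8.0
python3 -m creep '[[[0,0,0,0,0,0],[0,0,0,0,0,0],[0,0,0,0,0,0],[0,0,0,0,0,0],[0,0,0,0,0,0],[0,0,0,0,0,0]]]' 4.0 15
```

```text
t: 2.58
eef_pos: [0.5128, 0.3219, 0.0047]
tcp_rot: [-0.534, 0.846, -0.0, 0.001]
force: [-0.3, 0.0, 0.2]
gripper_width: 0.0799
gripper_force: 0.0
t: 3.32
eef_pos: [0.5122, 0.3216, 0.0037]
tcp_rot: [-0.534, 0.846, -0.0, 0.0]
force: [0.1, -0.1, 0.6]
gripper_width: 0.0479
gripper_force: 15.0
```

```bash
python3 -m creep '[[[0,0,1,0,0,0],[0,0,3,0,0,0],[0,0,5,0,0,0],[0,0,5,0,0,0],[0,0,5,0,0,0],[0,0,4,0,0,0]]]'
python3 -m creep '[[[-0.7,-5,0,0,0,-3.8],[-0.7,-5,0,0,0,-3.8],[-0.7,-5,0,0,0,-3.8],[-0.7,-5,0,0,0,-3.8],[-0.7,-5,0,0,0,-3.8],[-0.7,-5,0,0,0,-3.8],[-0.7,-5,0,0,0,-3.8],[-0.7,-5,0,0,0,-3.8],[-0.7,-5,0,0,0,-3.8],[-0.7,-5,0,0,0,-3.8],[-0.7,-5,0,0,0,-3.8],[-0.7,-5,0,0,0,-3.8]]]'
python3 -m creep '[[[0,0,0,1.44,-4.26,0],[0,0,0,1.44,-4.26,0],[0,0,0,1.44,-4.26,0],[0,0,0,1.44,-4.26,0],[0,0,0,0,0,0],[0,0,0,0,0,0]]]'
python3 - <<'E'
from h import *
from scipy.spatial.transform import Rotation as Ro
o=ctrl.observe();R=Ro.from_quat(o["tcp_rot"]).as_matrix();print(o["eef_pos"],R.round(3),o["joint_positions"].round(2))
print("yaw y",np.degrees(np.arctan2(R[1,1],R[0,1])))
px=np.array([.947,.3206]);t=np.array([.461,-.267])-.034*px;print("go",100*(t-o["eef_pos"][:2]))
c=ctrl.calibration("wrist");save("w2",ctrl.grab_frame("wrist"))
E
```

```text
t: 4.08
eef_pos: [0.5122, 0.3217, 0.2371]
tcp_rot: [-0.534, 0.845, -0.0, 0.001]
force: [0.4, 1.0, 0.2]
gripper_width: 0.0477
gripper_force: 15.0
t: 5.58
eef_pos: [0.4277, -0.28, 0.2346]
tcp_rot: [-0.163, 0.987, -0.0, 0.001]
force: [0.3, 0.6, 0.1]
gripper_width: 0.0476
gripper_force: 15.0
t: 6.32
eef_pos: [0.4346, -0.2713, 0.2363]
tcp_rot: [-0.156, 0.976, 0.023, 0.151]
force: [-0.3, 0.4, -1.2]
gripper_width: 0.0478
gripper_force: 15.0
[ 0.43463505 -0.27129874  0.2363329 ] [[-0.906 -0.312  0.287]
 [-0.298  0.95   0.093]
 [-0.301 -0.002 -0.953]] [-0.81 -0.31  1.61  0.28  1.7  -2.64]
yaw y 108.16941976226572
go [-0.58330471 -0.66016649]
```

View pics/w2.png

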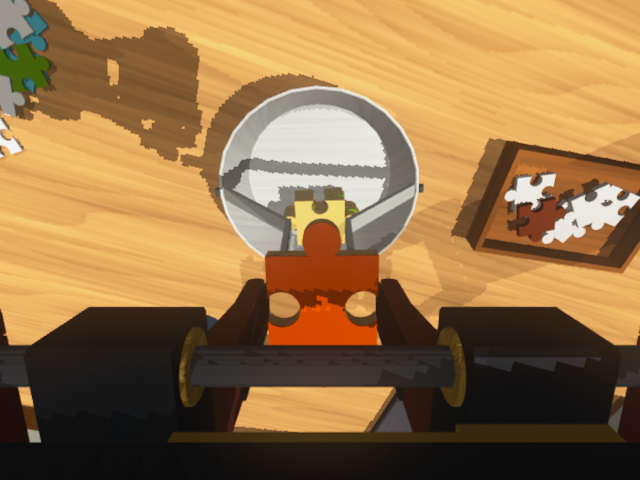

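The piece is held firmly, and the empty half of the pan is below and behind it. Joint 6 is close to its limit (-2.64), so I back the yaw off by 8° and lower the piece into the empty half.

```bash
python3 -m creep '[[[0,0,0,0,0,-4],[-0.3,-0.3,0,0,0,-5],[-0.3,-0.35,0,0,0,0],[0,0,-3,0,0,0],[0,0,-4,0,0,0],[0,0,-4,0,0,0],[0,0,0,0,0,0],[0,0,0,0,0,0]]]'
python3 - <<'E'
from h import *
from scipy.spatial.transform import Rotation as Ro
o=ctrl.observe();R=Ro.from_quat(o["tcp_rot"]).as_matrix();print(o["eef_pos"],R.round(3),o["joint_positions"].round(2))
px=np.array([.947,.3206]);t=np.array([.461,-.267])-.034*px;print("go",100*(t-o["eef_pos"][:2]))
E
```

```text
t: 7.38
eef_pos: [0.4293, -0.2782, 0.1277]
tcp_rot: [-0.079, 0.985, 0.011, 0.153]
force: [0.5, -0.8, 1.1]
gripper_width: 0.0478
gripper_force: 15.0
[ 0.42930403 -0.27818912  0.12768804] [[-0.94  -0.16   0.3  ]
 [-0.153  0.987  0.046]
 [-0.304 -0.002 -0.953]] [-0.81 -0.35  1.83  0.25  1.48 -2.55]
go [-0.05020281  0.02887153]
```

```bash
python3 -m creep '[[[0,0,-3,0,0,0],[0,0,-3,0,0,0],[0,0,-2,0,0,0],[0,0,-1.2,0,0,0],[0,0,-0.8,0,0,0],[0,0,0,0,0,0],[0,0,0,0,0,0]]]'

```

```text
t: 8.25
eef_pos: [0.4292, -0.2782, 0.027]
tcp_rot: [-0.079, 0.985, 0.011, 0.153]
force: [0.5, -0.4, -0.2]
gripper_width: 0.0478
gripper_force: 15.0
```

```bash
python3 -m creep '[[[0,0,-0.4,0,0,0],[0,0,0,0,0,0]]]'
python3 -m creep '[[[0,0,0,0,0,0],[0,0,0,0,0,0],[0,0,0,0,0,0],[0,0,0,0,0,0]]]' 6.2
python3 -m creep '[[[-0.3,-0.1,2,0,0,0],[-0.3,-0.1,4,0,0,0],[-0.3,-0.1,5,0,0,0],[-0.3,-0.1,5,0,0,0],[0,0,5,-1.44,4.26,0],[0,0,2,-1.44,4.26,0],[0,0,0,-1.44,4.26,0],[0,0,0,-1.44,4.26,0],[0,0,0,0,0,0]]]'
python3 - <<'E'
from h import *
from scipy.spatial.transform import Rotation as Ro
o=ctrl.observe();R=Ro.from_quat(o["tcp_rot"]).as_matrix();print(o["eef_pos"],R.round(3),o["joint_positions"].round(2))
S=ctrl.grab_frame("side");T=ctrl.grab_frame("top");W=ctrl.grab_frame("wrist");c=ctrl.calibration("wrist")
out=np.zeros((600,800,3),np.uint8)
out[:360,:390]=cv2.resize(np.ascontiguousarray(S[330:450,310:440]),None,fx=3,fy=3,interpolation=3)
out[:360,400:796]=cv2.resize(np.ascontiguousarray(T[245:345,380:490]),None,fx=3.6,fy=3.6)
out[362:600,:318]=cv2.resize(W,(318,238));save("z2",out);save("w3",W)
E
```

```text
t: 8.5
eef_pos: [0.4297, -0.2783, 0.0232]
tcp_rot: [-0.079, 0.985, 0.011, 0.154]
force: [2.4, -0.3, 3.3]
gripper_width: 0.0478
gripper_force: 15.0
t: 9.0
eef_pos: [0.4286, -0.2776, 0.0216]
tcp_rot: [-0.079, 0.985, 0.012, 0.152]
force: [0.1, -0.2, -0.4]
gripper_width: 0.0623
gripper_force: 0.0
t: 10.12
eef_pos: [0.4176, -0.2811, 0.2513]
tcp_rot: [-0.085, 0.996, -0.026, 0.001]
force: [-0.4, 0.3, -0.2]
gripper_width: 0.0617
gripper_force: 0.0
[ 0.41762836 -0.28112584  0.25128639] [[-0.986 -0.169  0.006]
 [-0.169  0.984 -0.051]
 [ 0.003 -0.051 -0.999]] [-0.63 -0.19  1.45 -0.04  1.84 -2.39]
```

View pics/z2.png

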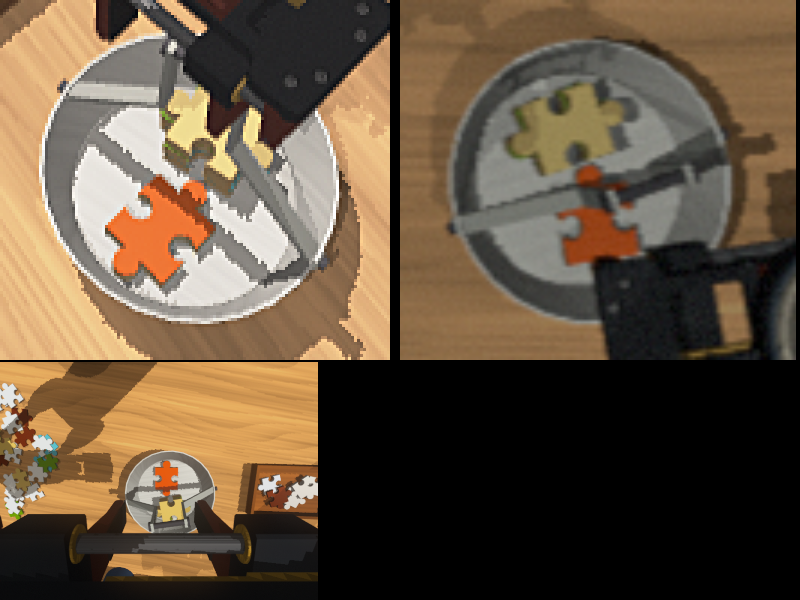

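All four pieces lie in the pan: orange flat in the near half, clear of the stack, and the pan has not moved. Joint 6 would hit its limit for a leaned grip at the pan's present yaw. So I first grip the bow upright, set the pan down nearer the middle with yaw 0, then regrip leaned.

```bash
python3 -m creep '[[[1.1,0.35,0,0.7,0.1,2.2],[1.1,0.35,0,0.7,0.1,2.2],[1.1,0.35,0,0.7,0.1,2.2],[1.0,0.35,0,0.8,0.1,2.2],[0,0,0,0,0,0],[0,0,0,0,0,0]]]' 8.0
python3 - <<'E'
from h import *
from scipy.spatial.transform import Rotation as Ro
o=ctrl.observe();R=Ro.from_quat(o["tcp_rot"]).as_matrix();print(o["eef_pos"],R.round(3),o["joint_positions"].round(2),np.degrees(np.arctan2(R[1,1],R[0,1])))
c=ctrl.calibration("wrist");save("w4",ctrl.grab_frame("wrist"))
for X in((.454,-.2433,.173),(.4704,-.2898,.173)):print(proj(c,X))
E
```

```text
t: 11.02
eef_pos: [0.4597, -0.2677, 0.2518]
tcp_rot: [-0.16, 0.987, -0.0, 0.001]
force: [-1.1, 0.0, 0.0]
gripper_width: 0.0799
gripper_force: 0.0
[ 0.45974903 -0.26773359  0.25176911] [[-0.949 -0.316  0.003]
 [-0.316  0.949 -0.   ]
 [-0.003 -0.001 -1.   ]] [-0.59 -0.09  1.36  0.    1.87 -2.48] 108.4040278812591
(np.float64(359.9110959424882), np.float64(260.5506110936552))
(np.float64(284.02857471989495), np.float64(261.8288454558757))
```

View pics/w4.png

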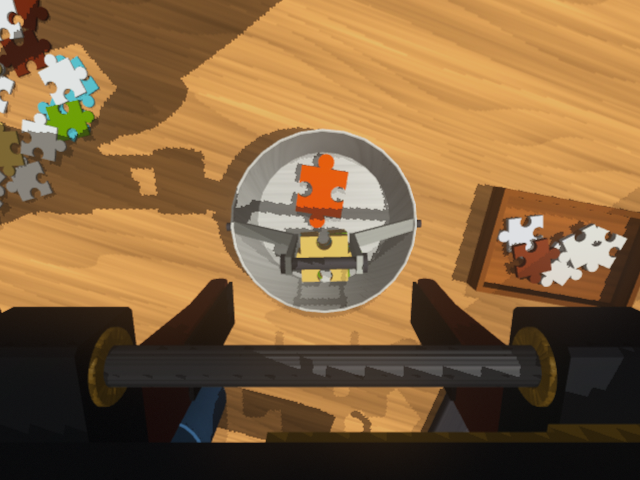

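The bow bar is seen from (286,264) to (364,264), 2–3 px from the prediction and square between the fingers. Going down to grip it.

```bash
python3 -m creep '[[[0.1,0,-3,0,0,0],[0,0,-3,0,0,0],[0,0,-3,0,0,0],[0,0,-2,0,0,0],[0,0,-1.4,0,0,0],[0,0,-1,0,0,0],[0,0,0,0,0,0],[0,0,0,0,0,0]]]'
python3 -m creep '[[[0,0,0,0,0,0],[0,0,0,0,0,0],[0,0,0,0,0,0],[0,0,0,0,0,0],[0,0,0,0,0,0],[0,0,0,0,0,0]]]' 4.0 40
python3 -m creep '[[[0,0,0.5,0,0,0],[0,0,1,0,0,0],[0,0,1.5,0,0,0],[0,0,1,0,0,0],[0,0,0,0,0,0],[0,0,0,0,0,0]]]'
```

```text
t: 12.08
eef_pos: [0.4611, -0.268, 0.1189]
tcp_rot: [-0.16, 0.987, -0.001, 0.002]
force: [0.2, -0.1, -0.3]
gripper_width: 0.0799
gripper_force: 0.0
t: 12.82
eef_pos: [0.4607, -0.2673, 0.1179]
tcp_rot: [-0.16, 0.987, 0.0, 0.002]
force: [-2.8, 3.8, 2.6]
gripper_width: 0.0499
gripper_force: 39.9
t: 13.58
eef_pos: [0.4607, -0.2676, 0.1576]
tcp_rot: [-0.16, 0.987, -0.0, 0.001]
force: [1.0, 0.1, -4.8]
gripper_width: 0.0499
gripper_force: 39.9
```

```bash
python3 -m creep '[[[0.1,0.5,0,0,0,-1.4],[0.1,0.8,0,0,0,-2],[0.2,0.9,0,0,0,-2.5],[0.2,0.9,0,0,0,-2.6],[0.2,0.9,0,0,0,-2.6],[0.2,0.9,0,0,0,-2.6],[0.1,0.8,0,0,0,-2.3],[0.1,0.7,0,0,0,-1.6],[0,0.3,0,0,0,-0.8],[0,0,0,0,0,0],[0,0,0,0,0,0]]]'
python3 -m creep '[[[0,0,-0.8,0,0,0],[0,0,-1.2,0,0,0],[0,0,-0.9,0,0,0],[0,0,-0.5,0,0,0],[0,0,-0.3,0,0,0],[0,0,-0.15,0,0,0],[0,0,0,0,0,0],[0,0,0,0,0,0]]]'
```

```text
t: 14.95
eef_pos: [0.4727, -0.2009, 0.1578]
tcp_rot: [-0.0, 1.0, -0.001, 0.001]
force: [-0.5, 0.3, -2.8]
gripper_width: 0.0496
gripper_force: 39.9
t: 15.95
eef_pos: [0.4729, -0.2008, 0.1197]
tcp_rot: [-0.0, 1.0, -0.001, 0.002]
force: [0.2, 0.4, -5.1]
gripper_width: 0.0496
gripper_force: 39.9
```

```bash
python3 -m creep '[[[0,0,-0.1,0,0,0],[0,0,-0.1,0,0,0],[0,0,0,0,0,0],[0,0,0,0,0,0]]]'
python3 -m creep '[[[0,0,0,0,0,0],[0,0,0,0,0,0],[0,0,0,0,0,0],[0,0,0,0,0,0]]]' 8.0
```

```text
t: 16.45
eef_pos: [0.4729, -0.2007, 0.1179]
tcp_rot: [-0.0, 1.0, -0.001, 0.002]
force: [-2.1, 0.6, -1.0]
gripper_width: 0.0499
gripper_force: 39.9
t: 16.95
eef_pos: [0.4728, -0.2007, 0.1175]
tcp_rot: [-0.0, 1.0, -0.001, 0.002]
force: [-0.2, -1.2, -0.6]
gripper_width: 0.08
gripper_force: 0.0
```

```bash
python3 -m creep '[[[0.32,0,0.03,0,-8,0],[0.3,0,0.06,0,-8,0],[0.26,0,0.1,0,-8,0],[0.2,0,0.12,0,-8,0],[0.14,0,0.13,0,-8,0],[0,0,0,0,0,0],[0,0,0,0,0,0],[0,0,0,0,0,0]]]'
python3 - <<'E'
from h import *
from scipy.spatial.transform import Rotation as Ro
o=ctrl.observe();R=Ro.from_quat(o["tcp_rot"]).as_matrix();print(o["eef_pos"],R.round(3),o["joint_positions"].round(2),"grasp",o["eef_pos"]-R[:,2]*ctrl.grasp_offset,o["force"])
E
```

```text
t: 17.95
eef_pos: [0.4859, -0.2009, 0.1235]
tcp_rot: [-0.001, 0.939, -0.001, 0.343]
force: [-0.5, -0.0, 0.3]
gripper_width: 0.0799
gripper_force: 0.0
[ 0.48587278 -0.20091662  0.12346569] [[-0.764 -0.     0.645]
 [-0.002  1.    -0.002]
 [-0.645 -0.002 -0.764]] [-0.76 -0.69  2.19  0.51  1.15 -2.42] grasp [ 0.47380973 -0.2008873   0.13775457] [-0.48955625 -0.04473513  0.3163095 ]
```

```bash
python3 -m creep '[[[0,0,0,0,0,0],[0,0,0,0,0,0],[0,0,0,0,0,0],[0,0,0,0,0,0],[0,0,0,0,0,0],[0,0,0,0,0,0]]]' 4.0 55
python3 -m creep '[[[0,0,0.5,0,0,0],[0,0,1,0,0,0],[0,0,1.5,0,0,0],[0,0,2,0,0,0],[0,0,2,0,0,0],[0,0,2,0,0,0],[0,0,2,0,0,0],[0,0,1,0,0,0],[0,0,0.4,0,0,0],[0,0,0,0,0,0],[0,0,0,0,0,0]]]'
python3 - <<'E'
from h import *
from scipy.spatial.transform import Rotation as Ro
o=ctrl.observe();R=Ro.from_quat(o["tcp_rot"]).as_matrix();print(o["eef_pos"],R.round(3),o["joint_positions"].round(2),"grasp",o["eef_pos"]-R[:,2]*ctrl.grasp_offset,o["force"],o["gripper_width"])
S=ctrl.grab_frame("side");T=ctrl.grab_frame("top")
out=np.zeros((600,800,3),np.uint8)
out[:480,:400]=cv2.resize(np.ascontiguousarray(S[260:420,280:440][:, :]),(400,480))
out[:360,402:]=cv2.resize(np.ascontiguousarray(T[230:350,350:482]),(398,360));save("z3",out)
E
```

```text
t: 18.7
eef_pos: [0.485, -0.2006, 0.1218]
tcp_rot: [0.0, 0.939, -0.0, 0.344]
force: [2.4, 1.0, -0.5]
gripper_width: 0.0496
gripper_force: 55.0
t: 20.08
eef_pos: [0.4847, -0.2006, 0.2446]
tcp_rot: [0.0, 0.939, -0.0, 0.343]
force: [-0.1, 0.3, -4.6]
gripper_width: 0.0491
gripper_force: 55.0
[ 0.48474797 -0.20057931  0.2446465 ] [[-0.765  0.001  0.644]
 [ 0.     1.    -0.   ]
 [-0.644 -0.    -0.765]] [-0.76 -0.69  1.97  0.47  1.34 -2.32] grasp [ 0.47270337 -0.20057067  0.25895096] [-0.1053836   0.33253354 -4.64807935] 0.049126330160466455
```

View pics/z3.png

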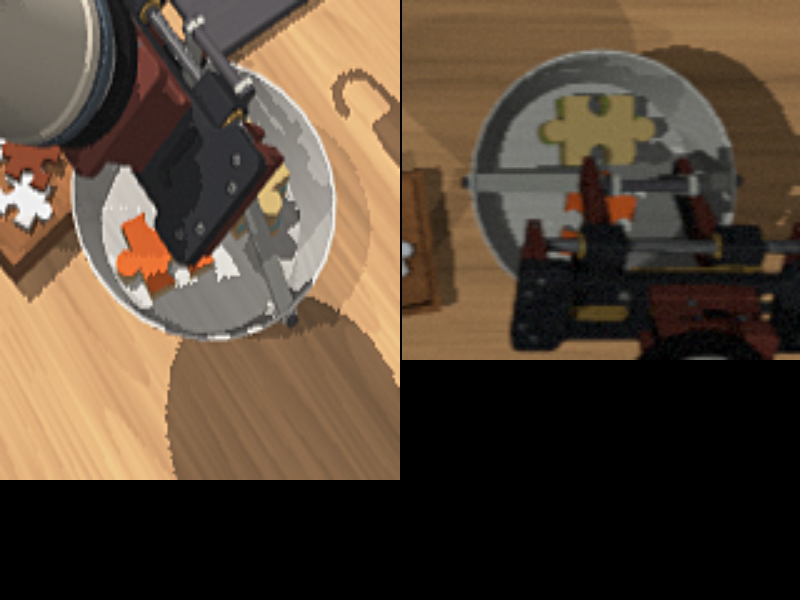

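The pan is lifted and its yaw looks to be 0. In the crops, the bar ends are at top (616,185) and (692,185), and at side (192,20) and (243,90). The foot end is at top (738,182) and side (292,321). I now measure bar and level, and get the hook's seat and yaw from the tip.

```bash
python3 - <<'E'
from h import *
cs,ct=ctrl.calibration("side"),ctrl.calibration("top")
s=lambda x,y:ray(cs,280+x/2.5,260+y/3);t=lambda x,y:ray(ct,350+(x-402)/(398/132),230+y/3)
E=[]
for a,b in(((192,20),(616,185)),((243,90),(692,185)),((292,321),(738,182))):
    X,r=tri(s(*a),t(*b));E.append(X);print(X.round(4),r[0].round(4))
print("bar",(E[0]+E[1])/2)
# hook shank, side0: crop points (122,425)->neck,(130,455)->bend,(95,553) bottom ; intersect with vertical plane y=.0175
for x,y in((116,402),(129,455),(122,522),(97,553),(71,521)):
    o,d=ray(cs,350+x/3.4,120+(y-362)/3.4);k=(.0175-o[1])/d[1];print((x,y),(o+k*d).round(4))
E
```

```text
[ 0.4738 -0.1773  0.3009] 0.0003
[ 0.475  -0.2248  0.2949] 0.0009
[ 0.4749 -0.2961  0.159 ] 0.001
bar [ 0.47438405 -0.20105018  0.29793111]
(116, 402) [0.6798 0.0175 0.3424]
(129, 455) [0.6951 0.0175 0.2984]
(122, 522) [0.6971 0.0175 0.2467]
(97, 553) [0.6802 0.0175 0.2306]
(71, 521) [0.6567 0.0175 0.2678]
```

Bar is at (0.474,-0.201,0.296), and the shank puts the seat at (0.678,0.0175,0.2445) with yaw about 0. I carry it across in y, then to just short of the hook's mouth, and look.

```bash
python3 -m creep '[[[0,0.6,0,0,0,0],[0,1.4,0,0,0,0],[0,2.2,0,0,0,0],[0,2.6,0,0,0,0],[0,2.8,0,0,0,0],[0,2.8,0,0,0,0],[0,2.8,0,0,0,0],[0,2.6,0,0,0,0],[0,2,0,0,0,0],[0,1.3,0,0,0,0],[0,0.75,0,0,0,0],[0,0,0,0,0,0]]]'
python3 -m creep '[[[0.5,0,0,0,0,0],[1,0,0,0,0,0],[1.7,0,-0.2,0,0,0],[2,0,-0.2,0,0,0],[2,0,-0.2,0,0,0],[2,0,-0.1,0,0,0],[2,0,0,0,0,0],[1.4,0,0,0,0,0],[0.9,0,0,0,0,0],[0.5,0,0,0,0,0],[0,0,0,0,0,0],[0,0,0,0,0,0]]]'
python3 - <<'E'
from h import *
from scipy.spatial.transform import Rotation as Ro
o=ctrl.observe();R=Ro.from_quat(o["tcp_rot"]).as_matrix();print(o["eef_pos"],R.round(3),o["joint_positions"].round(2),"grasp",o["eef_pos"]-R[:,2]*ctrl.grasp_offset,o["force"],o["gripper_width"])
S=ctrl.grab_frame("side");T=ctrl.grab_frame("top")
out=np.zeros((600,800,3),np.uint8)
out[:560,:480]=cv2.resize(np.ascontiguousarray(S[120:260,300:420]),(480,560))
out[:400,482:]=cv2.resize(np.ascontiguousarray(T[150:250,270:349]),(316,400));save("z4",out)
E
```

```text
t: 21.68
eef_pos: [0.4978, 0.0163, 0.2485]
tcp_rot: [-0.001, 0.941, 0.001, 0.338]
force: [0.1, -0.4, -4.5]
gripper_width: 0.0494
gripper_force: 55.0
t: 23.18
eef_pos: [0.6378, 0.0153, 0.2415]
tcp_rot: [-0.0, 0.941, 0.0, 0.338]
force: [-0.4, -0.3, -4.5]
gripper_width: 0.0491
gripper_force: 55.0
[0.63779156 0.01525796 0.24153251] [[-0.771 -0.001  0.637]
 [-0.     1.     0.001]
 [-0.637  0.001 -0.771]] [-0.05 -0.42  1.8   0.03  1.08 -1.62] grasp [0.62588359 0.01523814 0.25595089] [-0.35919565 -0.25543476 -4.51021804] 0.049112769617971494Traceback (most recent call last):
  File "<stdin>", line 7, in <module>
ValueError: could not broadcast input array from shape (400,316,3) into shape (400,318,3)
```

```bash
python3 - <<'E'
from h import *
S=ctrl.grab_frame("side");T=ctrl.grab_frame("top")
out=np.zeros((600,800,3),np.uint8)
out[:560,:480]=cv2.resize(np.ascontiguousarray(S[120:260,300:420]),(480,560))
out[:400,482:798]=cv2.resize(np.ascontiguousarray(T[150:250,270:349]),(316,400));save("z4",out)
E
```

```text
(no output)
```

View pics/z4.png

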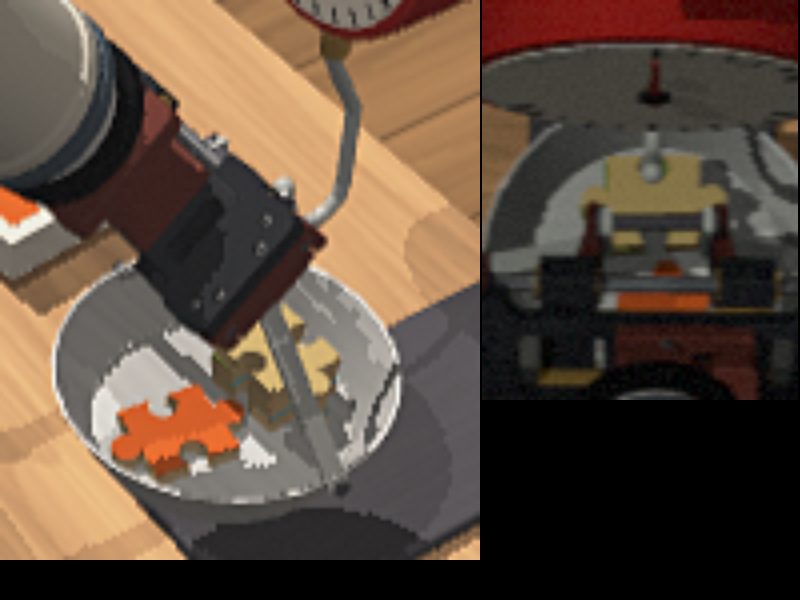

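The pan is just short of the mouth with the pieces unchanged. In the top crop, the bar is at y≈218, spanning x 613–697, and the hook tip is at (651,170). The side view shows the tip ball at (284,188), ahead of the bar.

```bash
python3 - <<'E'
from h import *
ct=ctrl.calibration("top");cs=ctrl.calibration("side")
t=lambda x,y,z:onz(ct,270+(x-482)/4,150+y/4,z)
print("bar",t(655,218,.2925),"ends",t(613,218,.2925),t(697,218,.2925));print("tip",t(652,170,.2685))
print(tri(ray(cs,300+284/4,120+188/4),ray(ct,270+(652-482)/4,150+170/4)))
E
```

```text
bar [0.62939138 0.01590185 0.2925    ] ends [0.62913251 0.03494101 0.2925    ] [ 0.62965053 -0.00315723  0.2925    ]
tip [0.65593203 0.01743062 0.2685    ]
(array([0.65640451, 0.01724764, 0.26744214]), [np.float64(0.0003226826910823613), np.float64(0.00032268269108243485)])
```

```bash
python3 -m creep '[[[0.2,0.1,-0.1,0,0,0],[0.5,0.1,-0.1,0,0,0],[0.7,0,-0.1,0,0,0],[0.8,0,0,0,0,0],[0.8,0,0,0,0,0],[0.7,0,0,0,0,0],[0.6,0,0,0,0,0],[0.4,0,0,0,0,0],[0.2,0,0,0,0,0],[0,0,0,0,0,0],[0,0,0,0,0,0]]]'
python3 - <<'E'
from h import *
from scipy.spatial.transform import Rotation as Ro
o=ctrl.observe();R=Ro.from_quat(o["tcp_rot"]).as_matrix();print(R[:,2],o["joint_positions"].round(2),"grasp",o["eef_pos"]-R[:,2]*ctrl.grasp_offset,o["force"])
S=ctrl.grab_frame("side");T=ctrl.grab_frame("top")
out=np.zeros((600,800,3),np.uint8)
out[:560,:480]=cv2.resize(np.ascontiguousarray(S[90:230,320:440]),(480,560))
out[:400,482:798]=cv2.resize(np.ascontiguousarray(T[130:230,270:349]),(316,400));save("z5",out)
E
```

```text
t: 24.75
eef_pos: [0.6869, 0.0173, 0.2385]
tcp_rot: [-0.0, 0.941, 0.0, 0.338]
force: [0.5, -0.0, -4.5]
gripper_width: 0.0494
gripper_force: 55.0
[ 0.63678663  0.00109177 -0.7710393 ] [-0.04 -0.28  1.69  0.03  1.04 -1.61] grasp [0.6749855  0.0172681  0.25293552] [ 0.54872474 -0.00531545 -4.49973717]
```

View pics/z5.png

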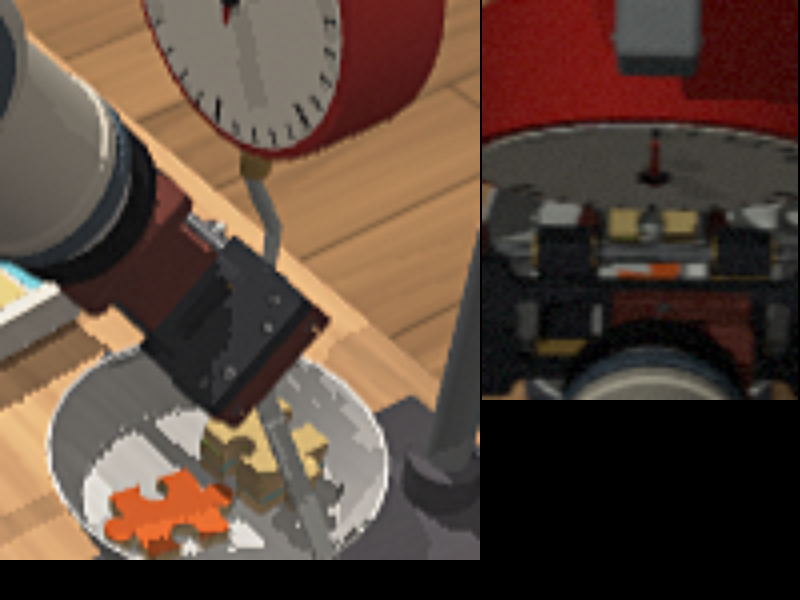

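Bar is at x≈0.677, about 43 mm above the seat, with no contact. I lower slowly. By my sizes the tip ball could come close to the gripper body, so I watch for sideways force as well as load transfer.

```bash
python3 -m creep '[[[0.1,0,-0.3,0,0,0],[0,0,-0.5,0,0,0],[0,0,-0.6,0,0,0],[0,0,-0.6,0,0,0],[0,0,-0.5,0,0,0],[0,0,-0.3,0,0,0],[0,0,-0.2,0,0,0],[0,0,0,0,0,0],[0,0,0,0,0,0]]]'
for i in 1 2; do python3 -m creep '[[[0,0,-0.2,0,0,0],[0,0,-0.1,0,0,0],[0,0,0,0,0,0],[0,0,0,0,0,0]]]' | grep -E 'eef|force: \['; done
```

```text
t: 25.98
eef_pos: [0.6881, 0.0173, 0.2088]
tcp_rot: [-0.0, 0.941, 0.0, 0.339]
force: [-0.2, 0.1, -4.6]
gripper_width: 0.0498
gripper_force: 55.0
eef_pos: [0.688, 0.0173, 0.2054]
force: [-0.5, -0.5, -5.1]
eef_pos: [0.688, 0.0173, 0.2024]
force: [-0.2, 0.1, -4.6]
```

```bash
for i in 1 2 3 4 5; do python3 -m creep '[[[0,0,-0.1,0,0,0],[0,0,-0.1,0,0,0],[0,0,0,0,0,0],[0,0,0,0,0,0]]]' | grep -E 'eef|force: \['; done
python3 - <<'E'
from h import *
print(ctrl.observe()["ft_torque"],ctrl.observe()["t"])
E
```

```text
eef_pos: [0.688, 0.0173, 0.2004]
force: [-0.0, -0.5, -4.6]
eef_pos: [0.688, 0.0173, 0.1984]
force: [1.3, 0.1, -4.8]
eef_pos: [0.688, 0.0173, 0.1964]
force: [-0.8, -0.3, -5.1]
eef_pos: [0.688, 0.0173, 0.1945]
force: [0.2, 0.9, -4.3]
eef_pos: [0.688, 0.0173, 0.1925]
force: [1.1, 0.7, -3.5]
[ 0.0080545   0.76865616 -0.02219929] 29.475
```

Contact begins at bar z ≈0.245, exactly the seat height, with no sideways force, so the bar itself is in the seat. I keep lowering until the spring carries it.

```bash
for i in 1 2 3; do python3 -m creep '[[[0,0,-0.1,0,0,0],[0,0,-0.15,0,0,0],[0,0,-0.15,0,0,0],[0,0,0,0,0,0],[0,0,0,0,0,0]]]' | grep -E 'eef|force: \['; done
python3 -m creep '[[[0,0,-0.1,0,0,0],[0,0,-0.1,0,0,0],[0,0,0,0,0,0],[0,0,0,0,0,0]]]'
```

```text
eef_pos: [0.6881, 0.0173, 0.1886]
force: [0.1, -0.9, -2.7]
eef_pos: [0.6881, 0.0173, 0.1846]
force: [-0.5, -0.4, -2.2]
eef_pos: [0.6881, 0.0173, 0.1807]
force: [0.3, 1.3, -0.9]
t: 31.85
eef_pos: [0.6881, 0.0172, 0.1786]
tcp_rot: [-0.0, 0.941, 0.0, 0.338]
force: [0.1, 0.6, -1.0]
gripper_width: 0.0496
gripper_force: 55.0
```

```bash
python3 -m creep '[[[0,0,-0.1,0,0,0],[0,0,-0.1,0,0,0],[0,0,0,0,0,0],[0,0,0,0,0,0],[0,0,0,0,0,0]]]' | grep -E 'eef|force: \['
for i in 1 2 3; do python3 -m creep '[[[0,0,0,0,0,0]]]' | grep -E 'force: \['; done
python3 - <<'E'
from h import *
S=ctrl.grab_frame("side");T=ctrl.grab_frame("top");W=ctrl.grab_frame("wrist")
out=np.zeros((600,800,3),np.uint8)
out[:560,:480]=cv2.resize(np.ascontiguousarray(S[90:230,320:440]),(480,560))
out[:300,482:798]=cv2.resize(np.ascontiguousarray(T[140:215,270:349]),(316,300))
out[302:539,482:798]=cv2.resize(W,(316,237));save("z6",out)
E
```

```text
eef_pos: [0.688, 0.0173, 0.1765]
force: [0.3, -0.6, 0.2]
force: [1.0, -0.4, 0.4]
force: [0.2, 0.2, 0.1]
force: [-0.2, -0.7, 0.4]
```

View pics/z6.png

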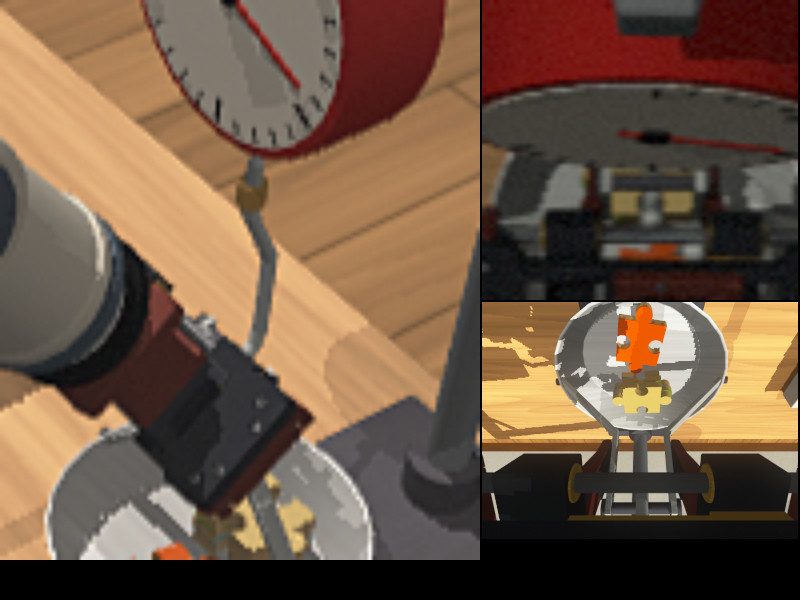

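The hook has dipped, the needle has turned, and the wrist force is about zero, so the spring carries the load. Pieces are all in the pan. Release, then back out along the tool axis.

```bash
python3 -m creep '[[[0,0,0,0,0,0],[0,0,0,0,0,0],[0,0,0,0,0,0],[0,0,0,0,0,0],[0,0,0,0,0,0],[0,0,0,0,0,0]]]' 7.6
python3 -m creep '[[[-0.32,0,0.39,0,0,0],[-0.64,0,0.77,0,0,0],[-0.96,0,1.16,0,0,0],[-1.28,0,1.54,0,0,0],[-1.6,0,1.93,0,0,0],[-1.9,0,2.3,0,0,0],[-1.9,0,2.3,0,0,0],[-2,0,1,0,0,0],[-2,0,0,0,0,0],[-1,0,0,0,0,0],[0,0,0,0,0,0],[0,0,0,0,0,0]]]'
python3 -m creep '[[[0,0,0,0,0,0],[0,0,0,0,0,0],[0,0,0,0,0,0],[0,0,0,0,0,0],[0,0,0,0,0,0],[0,0,0,0,0,0],[0,0,0,0,0,0],[0,0,0,0,0,0],[0,0,0,0,0,0],[0,0,0,0,0,0],[0,0,0,0,0,0],[0,0,0,0,0,0]]]' >/dev/null
python3 -m creep '[[[0,0,0,0,0,0],[0,0,0,0,0,0],[0,0,0,0,0,0],[0,0,0,0,0,0],[0,0,0,0,0,0],[0,0,0,0,0,0],[0,0,0,0,0,0],[0,0,0,0,0,0],[0,0,0,0,0,0],[0,0,0,0,0,0],[0,0,0,0,0,0],[0,0,0,0,0,0]]]' >/dev/null
python3 - <<'E'
from h import *
S=ctrl.grab_frame("side")
for i in range(4): ctrl.grab_frame("top")
S2=ctrl.grab_frame("side");d=np.abs(S.astype(int)-S2)[60:260,300:460].max(2);print("moving px",(d>40).sum(),ctrl.observe()["t"])
out=np.zeros((600,800,3),np.uint8);out[:600,:480]=cv2.resize(np.ascontiguousarray(S2[60:260,300:460]),(480,600))
T=ctrl.grab_frame("top");out[:360,482:798]=cv2.resize(np.ascontiguousarray(T[110:350,110:510]),(316,360));save("z7",out)
E
```

```text
t: 33.75
eef_pos: [0.688, 0.0173, 0.1764]
tcp_rot: [-0.0, 0.941, 0.0, 0.338]
force: [-0.3, -0.4, -0.1]
gripper_width: 0.0763
gripper_force: 0.0
t: 35.25
eef_pos: [0.5522, 0.0173, 0.2902]
tcp_rot: [-0.0, 0.941, 0.0, 0.338]
force: [-1.3, 0.2, 0.2]
gripper_width: 0.076
gripper_force: 0.0
moving px 0 38.55
```

View pics/z7.png

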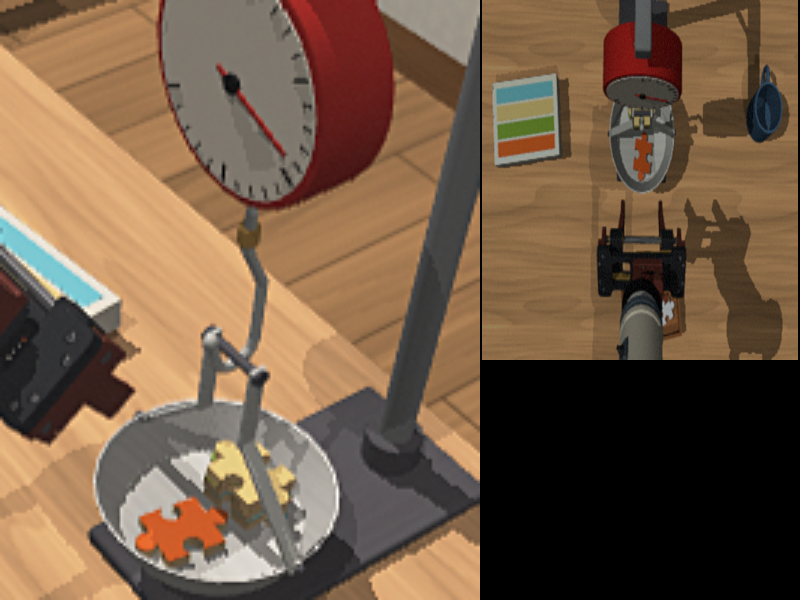

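The pan hangs in the hook at rest, with no pixels moving between frames. All four pieces are in it, the gripper is clear, and the box, mug and tray are untouched.

```bash
python3 -c "
from plant import ctrl
print(ctrl.sign_off())"
```

```text
the job is handed in; nothing more can be done
None
```

The orange piece is in the pan with the other three, and the pan hangs at rest on the scale's hook; it was let down gently, the box, mug and tray were left alone, and the job was handed in at about 39 s.

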